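Raise the self-timer camera on its table monopod

ROBOT

A 6-joint arm with a two-finger parallel gripper is mounted at the origin on the work surface. World frame = base frame: x ahead of the robot, y to its left, z up, the work surface at z = 0. Lengths are in m, angles in rad, forces in N, time in s.
With the tool pointing down it reaches from about 0.375 to 0.975 m from the base axis. Payload 3.8 kg.
Tool frame: the origin (TCP) lies on the centre line of the jaws, within the pads' length; the fingertips stand 17 mm ahead of it and the grasp point (between the pads) lies 2 mm behind it (bot.tip_extent is the distance from the TCP to the fingertips, in m); z points along the fingers, y is the line along which they close (so a half turn about z gives the same grasp; the last joint's range is limited). The gripper opens to 85 mm and grips with 20 to 120 N. Pads are 22 mm wide; open, the fingers measure 114 mm over their backs; the gripper's body (76 mm by 85 mm) begins 54 mm behind the grasp point. The pads swing forward as they close: fully open they stand 13 mm farther back than shut.
Start: joints at [-1.328, 0.264, 1.604, -0, 1.274, -0.037], TCP at [0.186, -0.649, 0.248] pointing down, gripper open.
Joint ranges: [-2.63, 2.63], [-0.94, 2.18], [0.31, 2.57], [-1.31, 4.45], [0, 2.66], [-2.55, 2.55]. Speed limits (rad/s): [2.57, 2.57, 3.14, 3.14, 3.14, 3.14].

INTERFACE

Orientations are given as a rotation vector (axis times angle).
In Python, from workcell import readout, read_camera, finish_job, bot gives the robot as it stands.
- The arm moves only by the tool jog_arm, never from a script. Its argument "deltas" is one flat list of numbers, 7 for each row, row after row: the shift along the tool's x, y, z in m, then the turn, a rotation vector about the tool's x, y, z in degrees, then the gripper command: -1 is shut, 1 is fully open, values between are in proportion. A call has 1 to 8 rows; each row is the pose to reach, as a shift and turn from the pose commanded when the call began, along the tool's axes at that moment; what a row does not reach only later rows make up. A row lasts 1/10 s, in which the tool goes at most 50 mm and 8.59 degrees, less where a joint would pass 70% of its speed; a pose out of reach is approached as far as the arm can. A call with a gripper value outside its range is refused whole. The fingers move at their own pace and stop on an object; "squeeze" is the grip in N (left out, the last holds). Time passes only in rows, so rows that repeat a pose let the fingers close. It gives the time, the measured TCP pose, the force, the opening and the grip force at its end, in the units of the state.
- readout.read_state(): the state, without advancing time (a new reading comes with each control period).
- read_camera(name): name is "scene" or "top"; returns a dict with "color" (420x560x3 uint8, blue, green, red), "fx", "fy", "cx", "cy" (pixels), "origin" and "attitude" of the camera in the world. Camera axes: x right, y down, z forward; pixel columns grow to the right and rows downward; lengths in m; the calibration is good to about 2 mm. A picture is of the moment at which its call begins. There is no depth.
- finish_job(): hands the job in; it is judged then, once.
The state is a dict: "time": time; "q": joint angles; "joint_vel": joint speeds; "joint_torque": joint torques, N m; "tool_pos": TCP position; "tcp_rot": TCP orientation; "wrist_force": force on the tool from outside, world axes, zero at the start; "torque": the same for the moment, N m; "width": opening from 0.0 (shut) to 1.0 (fully open); "grip_force": force on a finger pad.
Only numpy, scipy, OpenCV 4.12 (cv2) and the standard library are available. Lean on these libraries where they do the work, as an engineer would, in place of code of your own. Each camera call takes 0.05 s, during which the arm holds its last target. There are 200 camera calls.

TASK

Set off the camera's self-timer by squeezing the orange trigger of the pistol-grip shutter release all the way in and letting it spring back. Then grip the black head of the telescoping monopod so that its red side button is pressed in, pull the head straight up past the first stop to the second stop (both sections fully out), and finish while still holding it there with the button squeezed: do not let go, because the monopod sinks back by itself. Leave the lantern, the mug and the book on top of the pile where they are.

Things in the scene. Friction and masses are not known exactly. Their poses are not given: they have to be found in the camera images.
- remote: pistol-grip shutter release, fixed to the table: wooden plate 130 (its x) x 90 x 10 mm, with an upright black grip 28 mm (its x, from -28 to 0 mm) by 26 mm (its y), top 110 mm above the table. Origin on the table under the grip's +x face; the orange trigger is on its +x side. z up. Turned up to 0.5 rad; it and the monopod may be on either side of the robot
- trigger_tip (a point): upper outer end of the orange trigger, an upright lever 20 mm wide, 8 thick, from 26 to 106 mm above the table. Grip and trigger measure 56 mm over their outer faces (remote's x -28 to 28), squeezed fully about 37 mm (-28 to 9) near 90 mm height. Squeeze along the remote's x, from above, one finger behind the grip, one on the trigger
- trigger (a joint): trigger angle in rad: 0 released, 0.26 squeezed against the stop; hinged 24 mm above the table; springs back by itself; about 2 to 5 N at its upper end
- mast: telescoping table monopod, its round foot (110 mm across) fixed to the table; origin on the table on the mast axis, z up. Its +y side carries the red button, its +x side the camera. Turned up to 0.5 rad
- mast_grip (a point): point to grip: on the mast axis in the black head, 147 mm above the table when retracted, rises 120 mm. Head: 26 (mast's x) x 40 (mast's y) x 50 mm high, from 115 to 165 mm. Grip from above across the mast's y, one finger on the bare -y face, one on the red button. A grey camera 62 mm wide sticks out at +x, 38 to 87 mm off the axis, top 6 mm below the head's; all moving parts weigh 0.4 kg
- button_face (a point): middle of the outer face of the red button, 22 mm wide and 36 mm high, on the head's +y face; it stands 7 mm proud of the face when out and 1 mm when fully in
- mast_button (a joint): button travel in m: 0 out, 0.006 fully in; sprung, 5 N to start and 9 N fully in. While it is out and the mast is retracted a latch stops the head from rising more than about 3 mm; pressed 4 mm or more the latch is free
- mast_head (a joint): travel of the upper section out of the middle one, m: 0 retracted, 0.060 at its stop. It slides first (about 4 N): its stop is the first stop
- mast_mid (a joint): travel of the middle section out of the foot tube, m: 0 retracted, 0.060 at its stop. It follows after the first stop (about 7 N); its stop is the second stop, a hard end. Both sections sink back under their weight when the head is let go (to about 12 mm in all, where the latch rests on its catch)
- lantern: bystander: round wooden slatted lantern with a hoop handle, 110 mm across, 208 mm high, origin at the centre of its underside
- mug: bystander: blue mug, 76 mm across and 90 mm high, on a marble coaster 8 mm thick; origin at the centre of its underside
- guide: bystander: small yellow book 150 x 105 x 18 mm on top of a pile of three fixed books (220 x 155 mm, 72 mm high); origin at the centre of its underside
Mind the look-alikes: they are no part of the job. Leave any purple look-alike of the mast alone. Several things have the shape of the remote; the one meant has the colours described above.

How it is judged:
On the way, in this order (a step that is already met when the one before it is completed fails the run):
1. the trigger is squeezed nearly to its stop (more than 0.2 rad) (value of joint trigger above 0.2 rad), for 0.1 s.
2. the trigger has been let go and has sprung back (less than 0.04 rad) (value of joint trigger below 0.04 rad), for 0.1 s.
3. the red button is pressed in (more than 4 mm) by the fingers with the monopod still retracted (value of joint mast_button above 0.004 m and contact force between the fingers and mast above 2 N and value of joint mast_head below 0.02 m and value of joint mast_mid below 0.01 m), for 0.05 s.
4. the upper section is out to the first stop (within 4 mm) (value of joint mast_head above 0.056 m).
At the end, for the whole second after the job is handed in: Both monopod sections are out to within 4 mm of their stops and at rest, the fingers still grip the head (more than 5 N) with the button in by more than 4 mm, the trigger is released (under 0.04 rad), and lantern, mug and top book are within 20 mm of where they stood (value of joint each of mast_head, mast_mid above 0.056 m and value of joint mast_button above 0.004 m and contact force between the fingers and mast above 5 N and velocity of joint each of mast_head, mast_mid below 0.02 m/s and value of joint trigger below 0.04 rad and distance of each of lantern, mug, guide from where it was at the start of the episode below 0.02 m); the arm keeps its last pose, push and grip.
It fails at once if the lantern, the mug or the top book is moved more than 20 mm (distance of any of lantern, mug, guide from where it was at the start of the episode above 0.02 m).
It also fails if it takes over 42 s, if anything falls off the work surface, if the arm or the gripper's body presses on something with over 40 N, if the wrist force passes 120 N, or if a joint passes its speed limit or range.

## Working session

There is one attempt and no reset: what is moved stays moved. The work goes in short steps, Python scripts to look and compute and a tool call to move; the robot and the scene stay as the last step left them, time stands still between calls to the robot, and variables do not carry over. Pictures are saved under pics/ and viewed, at most 10 in all, crops included, and the job is handed in when it is done.

Besides the shell and the picture viewer there is one more tool, called after "Call:" by a JSON object that holds its "api" and its "payload". jog_arm: Moves the arm, as the interface text tells. Its arguments: {"type":"object","properties":{"deltas":{"type":"array"},"squeeze":{"type":"number"}},"required":["deltas"]}

```bash
mkdir -p pics; cat > h.py <<'E'
import numpy as np, cv2
from workcell import readout, read_camera, bot
from scipy.spatial.transform import Rotation as R
def att(c):
    a=np.array(c["attitude"],float)
    return a if a.shape==(3,3) else (R.from_rotvec(a).as_matrix() if a.size==3 else R.from_quat(a).as_matrix())
def ray(c,u,v,z):
    d=att(c)@np.array([(u-c["cx"])/c["fx"],(v-c["cy"])/c["fy"],1]); o=np.array(c["origin"])
    return o+d*(z-o[2])/d[2]
def proj(c,p):
    q=att(c).T@(np.array(p)-c["origin"]); return np.array([c["fx"]*q[0]/q[2]+c["cx"],c["fy"]*q[1]/q[2]+c["cy"]])
E
python3 - <<'E'
from h import *
for n in("scene","top"):
    c=read_camera(n); cv2.imwrite(f"pics/{n}1.png",c["color"]); print(n,{k:c[k] for k in c if k!="color"})
print(readout.read_state())
E
```

```text
scene {'fx': 411.03957710625514, 'fy': 411.03957710625514, 'cx': 281.4756282182992, 'cy': 204.03561161486405, 'origin': array([ 0.88384099, -0.53796332,  1.0415437 ]), 'attitude': array([-2.45691385, -0.63278339,  0.22042305])}
top {'fx': 399.5673956170951, 'fy': 399.5673956170951, 'cx': 275.71543663302276, 'cy': 211.5064786318974, 'origin': array([0.45691715, 0.03403073, 1.42751348]), 'attitude': array([-2.17744476,  2.20298387, -0.08419771])}
{'time': 0.1, 'q': array([-1.32791195e+00,  2.64722808e-01,  1.60526714e+00,  2.33809570e-06,
        1.27372465e+00, -3.68971072e-02]), 'joint_vel': array([ 0.00057543, -0.0008113 , -0.0048231 ,  0.00056866,  0.00027285,
        0.00014564]), 'joint_torque': array([-1.35860239e-03, -5.16708505e+01, -3.68590987e+01, -5.05713547e-05,
        6.25696281e-03, -2.14540556e-06]), 'tool_pos': array([ 0.18624325, -0.64812387,  0.24704015]), 'tcp_rot': array([-3.10881300e+00, -4.37752329e-01,  3.38966651e-04]), 'wrist_force': array([ 0.15172448, -0.4612006 ,  0.72189281]), 'torque': array([-0.01432881, -0.02009629, -0.01027962]), 'grip_force': 0.0, 'width': 0.9991963046162582}
```

View pics/scene1.png

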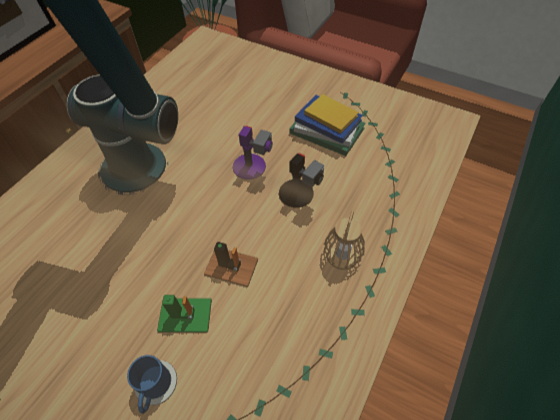

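View pics/top1.png

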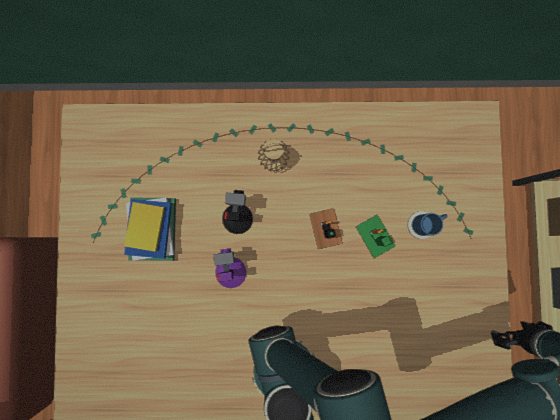

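The scene view shows the remote (brown plate) near (231,265) and the black mast near (296,190). In the top view they are at (326,229) and (237,215). I'll enlarge both next.

```bash
python3 - <<'E'
from h import *
t=cv2.imread("pics/top1.png"); s=cv2.imread("pics/scene1.png")
f=lambda i,x,y,w,h:cv2.resize(i[y:y+h,x:x+w],(400,300),interpolation=cv2.INTER_CUBIC)
cv2.imwrite("pics/z.png",np.vstack([np.hstack([f(t,296,199,64,48),f(t,206,185,64,48)]),np.hstack([f(s,195,230,80,60),f(s,266,150,80,60)])]))
E
```

```text
(no output)
```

View pics/z.png

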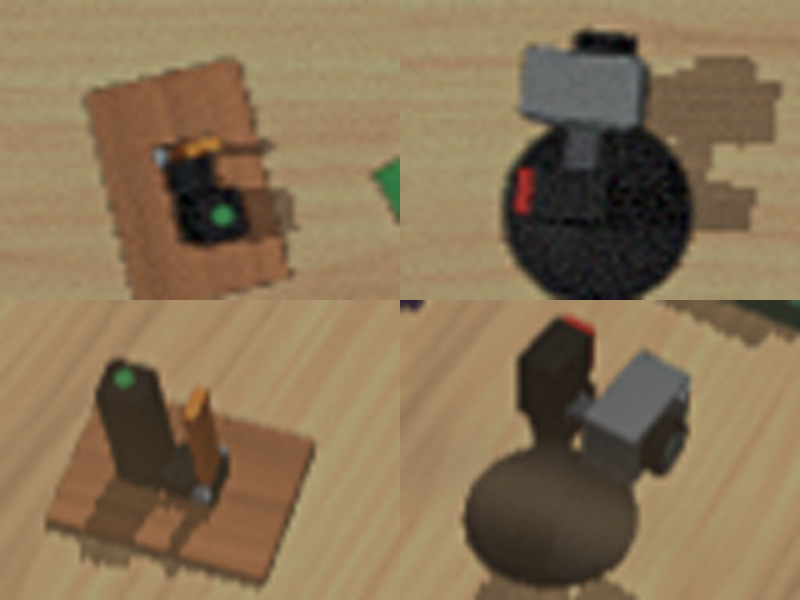

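The zoom shows the brown plate with its black grip and green dot, and the orange trigger towards +x. The mast's red button is on its +y side, at about (225,215) in the top view, and the camera is on +x. Next I'll fit both poses.

```bash
cat > fit.py <<'E'
from h import *
from scipy.optimize import least_squares
T=read_camera("top"); S=read_camera("scene")
def fit(pts,p0,n):
    # pts: (cam, u,v, local fn(p)->xyz)
    def res(p):
        c,s=np.cos(p[2]),np.sin(p[2]); o=[]
        for cam,u,v,f in pts:
            l=f(p); o+=list(proj(cam,[p[0]+c*l[0]-s*l[1],p[1]+s*l[0]+c*l[1],l[2]])-[u,v])
        return np.array(o)
    r=least_squares(res,p0,loss="soft_l1"); print(n,np.round(r.x,4)); print(np.round(r.fun.reshape(-1,2),1).tolist()); return r.x
t1=lambda a,b:(T,296+a/6.25-.5,199+b/6.25-.5)
t2=lambda a,b:(T,206+(a-400)/6.25-.5,185+b/6.25-.5)
s1=lambda a,b:(S,195+a/5-.5,230+(b-300)/5-.5)
s2=lambda a,b:(S,266+(a-400)/5-.5,150+(b-300)/5-.5)
L=lambda *l:(lambda p:l)
P=lambda sx,sy:(lambda p:(p[3]+sx*.065,sy*.045,.01))
r=fit([(*t1(88,93),P(1,1)),(*t1(240,60),P(1,-1)),(*t1(290,275),P(-1,-1)),
 (*s1(315,443),P(1,1)),(*s1(265,580),P(1,-1)),(*s1(47,523),P(-1,-1)),
 (*t1(222,215),L(-.014,0,.110)),(*s1(123,378),L(-.014,0,.11)),
 (*t1(203,146),L(.024,0,.106)),(*s1(200,392),L(.024,0,.106))],[.45,-.12,.2,0],"remote")
m=fit([(*t2(597,205),L(0,0,.008)),(*s2(551,515),L(0,0,.008)),
 (*t2(525,45),L(.08,.031,.159)),(*t2(645,55),L(.08,-.031,.159)),(*t2(640,128),L(.038,-.031,.159)),(*t2(520,118),L(.038,.031,.159)),
 (*s2(580,324),L(0,.024,.163)),(*s2(535,362),L(0,-.02,.165)),(*s2(585,405),L(.038,.031,.159)) if 0 else (*t2(525,190),L(0,.025,.16)),
 (*s2(645,350),L(.038,.031,.159)),(*s2(585,413),L(.038,-.031,.159)),(*s2(628,443),L(.08,-.031,.159))],[.5,.15,.1],"mast")
E
python3 fit.py
```

```text
remote [ 0.4877 -0.155   0.2182  0.0052]
[[-0.7, -0.0], [-0.5, -0.5], [0.3, 0.8], [0.7, -0.7], [0.2, 0.4], [-0.7, -0.5], [-0.2, 0.3], [0.6, 0.8], [-0.0, 0.1], [-0.9, 2.3]]
mast [ 0.5305  0.1608 -0.1234]
[[-0.3, 1.4], [0.2, -0.5], [0.3, -1.3], [0.4, -0.8], [-0.3, 0.6], [-0.5, 0.0], [-0.0, -0.4], [0.1, 1.0], [-0.9, 0.5], [-0.7, -0.3], [-1.0, 0.7], [2.9, 1.5]]
```

```bash
cat > go.py <<'E'
import sys
from h import *
def delta(x,y,z,yaw):  # yaw = world angle of the tool's y axis, tool pointing down
    s=readout.read_state(); M=R.from_rotvec(s["tcp_rot"]).as_matrix()
    c,n=np.cos(yaw),np.sin(yaw); Y=np.array([c,n,0]); Z=np.array([0,0,-1.]); G=np.c_[np.cross(Y,Z),Y,Z]
    print("shift mm",np.round(1e3*M.T@(np.array([x,y,z])-s["tool_pos"]),1),"turn deg",np.round(np.degrees(R.from_matrix(M.T@G).as_rotvec()),1),"t",round(s["time"],2),"F",np.round(s["wrist_force"],1),"w",round(s["width"],3),"q",np.round(s["q"],2))
if __name__=="__main__": delta(*map(float,sys.argv[1:5]))
E
python3 go.py .4848 -.1556 .25 .2182
```

```text
shift mm [ 423.  -391.1   -2. ] turn deg [ -0.1  -0.1 -86.5] t 0.2 F [-0.   0.1  0.2] w 1.002 q [-1.33  0.26  1.6  -0.    1.27 -0.04]
```

Call:
{"api": "jog_arm", "payload": {"deltas": [0.05, -0.046, -0.01, 0, 0, -8, 1, 0.1, -0.092, -0.01, 0, 0, -16, 1, 0.15, -0.138, -0.01, 0, 0, -24, 1, 0.19, -0.175, -0.01, 0, 0, -32, 1, 0.23, -0.212, -0.01, 0, 0, -40, 1, 0.27, -0.25, -0.01, 0, 0, -48, 1, 0.31, -0.287, -0.01, 0, 0, -56, 1, 0.34, -0.315, -0.01, 0, 0, -64, 1], "squeeze": 25}}

```text
time: 1.0
tool_pos: [0.3938, -0.3052, 0.2583]
tcp_rot: [2.4, 2.026, 0.0]
wrist_force: [1.2, -0.9, 0.3]
width: 1.002
grip_force: 0.0
```

```bash
python3 go.py .4848 -.1556 .20 .2182
```

```text
shift mm [162.7  64.6  58.3] turn deg [  0.    0.  -22.2] t 1.0 F [ 1.2 -0.9  0.3] w 1.002 q [-0.71 -0.08  1.96  0.    1.26 -0.54]
```

Call:
{"api": "jog_arm", "payload": {"deltas": [0, 0, 0, 0, 0, 0, 1, 0, 0, 0, 0, 0, 0, 1, 0, 0, 0, 0, 0, 0, 1]}}

```text
time: 1.3
tool_pos: [0.3928, -0.3077, 0.2582]
tcp_rot: [2.407, 2.018, -0.001]
wrist_force: [-0.9, -0.7, 0.5]
width: 1.0
grip_force: 0.0
```

```bash
python3 go.py .4848 -.1556 .20 .2182
```

```text
shift mm [165.8  64.1  58.1] turn deg [ -0.    0.  -22.5] t 1.3 F [-0.9 -0.7  0.5] w 1.0 q [-0.71 -0.08  1.96 -0.    1.26 -0.54]
```

Call:
{"api": "jog_arm", "payload": {"deltas": [0.04, 0.015, 0.01, 0, 0, -6, 1, 0.08, 0.03, 0.02, 0, 0, -12, 1, 0.12, 0.045, 0.04, 0, 0, -18, 1, 0.15, 0.058, 0.05, 0, 0, -22.5, 1, 0.166, 0.064, 0.058, 0, 0, -22.5, 1, 0.166, 0.064, 0.058, 0, 0, -22.5, 1, 0.166, 0.064, 0.058, 0, 0, -22.5, 1]}}

```text
time: 2.0
tool_pos: [0.4846, -0.156, 0.2]
tcp_rot: [-1.967, -2.449, 0.001]
wrist_force: [0.4, -0.4, -0.8]
width: 1.001
grip_force: 0.0
```

```bash
python3 go.py .4848 -.1556 .092 .2182; python3 - <<'E'
from h import *
c=read_camera("scene"); t=read_camera("top")
f=lambda i,x,y,w,h:cv2.resize(i["color"][y:y+h,x:x+w],(400,400),interpolation=cv2.INTER_CUBIC)
cv2.imwrite("pics/a.png",np.hstack([f(c,180,190,100,100),f(t,280,180,100,100)]))
E
```

```text
shift mm [  0.4   0.4 108. ] turn deg [-0.1  0.  -0.1] t 2.0 F [ 0.4 -0.4 -0.8] w 1.001 q [-0.36 -0.01  2.01 -0.    1.15 -0.58]
```

View pics/a.png

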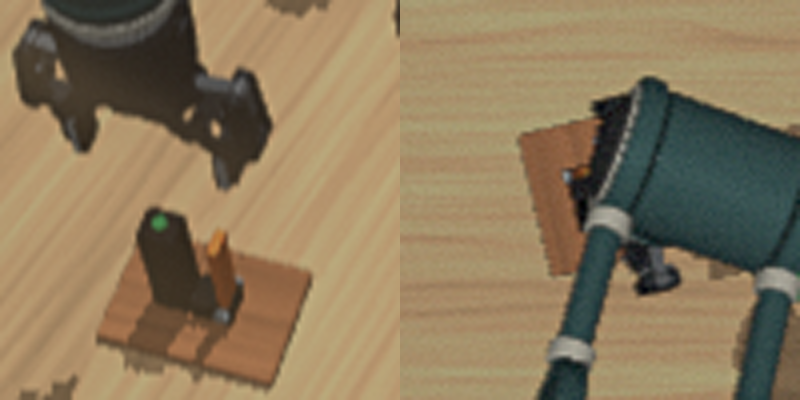

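The scene view shows the fingers straddling the grip and trigger in line with the remote's x, so I'll descend.

Call:
{"api": "jog_arm", "payload": {"deltas": [0, 0, 0.03, 0, 0, 0, 1, 0, 0, 0.06, 0, 0, 0, 1, 0, 0, 0.09, 0, 0, 0, 1, 0, 0, 0.109, 0, 0, 0, 1, 0, 0, 0.109, 0, 0, 0, 1, 0, 0, 0.109, 0, 0, 0, 1]}}

```text
time: 2.7
tool_pos: [0.485, -0.1557, 0.0919]
tcp_rot: [1.968, 2.449, -0.0]
wrist_force: [0.5, 0.1, -0.5]
width: 0.996
grip_force: 0.0
```

Call:
{"api": "jog_arm", "payload": {"deltas": [0, -0.003, 0, 0, 0, 0, 0.4, 0, -0.0065, 0, 0, 0, 0, 0.2, 0, -0.0065, 0, 0, 0, 0, 0, 0, -0.0065, 0, 0, 0, 0, 0, 0, -0.0065, 0, 0, 0, 0, 0]}}

```text
time: 3.2
tool_pos: [0.4806, -0.157, 0.0939]
tcp_rot: [1.962, 2.447, 0.002]
wrist_force: [0.0, -0.2, 8.7]
width: 0.498
grip_force: 5.2
```

Call:
{"api": "jog_arm", "payload": {"deltas": [0, 0, -0.003, 0, 0, 0, -0.1, 0, 0, -0.003, 0, 0, 0, -0.2, 0, 0, -0.003, 0, 0, 0, -0.3, 0, 0, -0.003, 0, 0, 0, -0.3]}}

```text
time: 3.6
tool_pos: [0.4791, -0.1572, 0.0943]
tcp_rot: [1.963, 2.449, -0.001]
wrist_force: [1.3, -5.7, -5.8]
width: 0.46
grip_force: 29.9
```

Call:
{"api": "jog_arm", "payload": {"deltas": [0, 0, 0, 0, 0, 0, -0.4, 0, 0, 0, 0, 0, 0, -0.4, 0, 0, 0, 0, 0, 0, -0.4], "squeeze": 35}}

```text
time: 3.9
tool_pos: [0.4789, -0.1573, 0.0943]
tcp_rot: [1.963, 2.449, -0.002]
wrist_force: [0.7, -5.3, -4.7]
width: 0.458
grip_force: 35.0
```

```bash
python3 - <<'E'
from h import *
c=read_camera("scene")
cv2.imwrite("pics/b.png",cv2.resize(c["color"][200:290,180:280],(600,540),interpolation=cv2.INTER_CUBIC))
E
```

```text
(no output)
```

View pics/b.png

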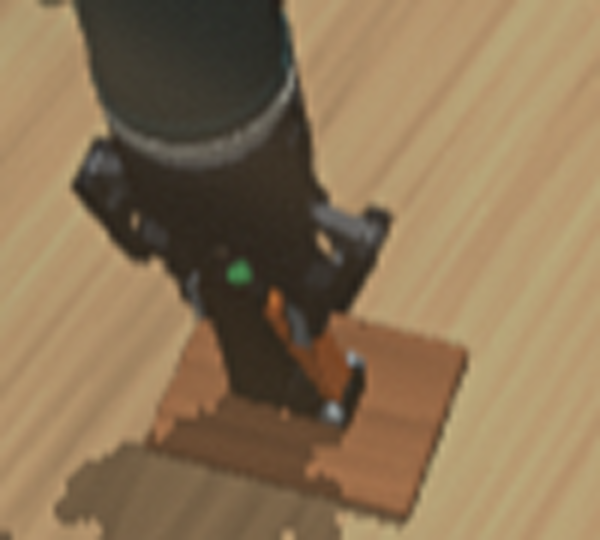

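The trigger is tilted against the grip (orange from (275,295) to (340,395)) and the grip force is 35 N, so it is fully squeezed. I'll release it and rise.

Call:
{"api": "jog_arm", "payload": {"deltas": [0, 0.002, 0, 0, 0, 0, 0.5, 0, 0.005, 0, 0, 0, 0, 1, 0, 0.0065, 0, 0, 0, 0, 1, 0, 0.0065, 0, 0, 0, 0, 1, 0, 0.0065, 0, 0, 0, 0, 1, 0, 0.0065, -0.02, 0, 0, 0, 1, 0, 0.0065, -0.05, 0, 0, 0, 1, 0, 0.0065, -0.09, 0, 0, 0, 1]}}

```text
time: 4.75
tool_pos: [0.4829, -0.1538, 0.183]
tcp_rot: [-1.962, -2.447, 0.003]
wrist_force: [0.2, 0.0, -0.1]
width: 0.998
grip_force: 0.0
```

Call:
{"api": "jog_arm", "payload": {"deltas": [0, 0, -0.05, 0, 0, 0, 1, 0, 0, -0.08, 0, 0, 0, 1, 0, 0, -0.08, 0, 0, 0, 1, 0, 0, -0.08, 0, 0, 0, 1]}}

```text
time: 5.15
tool_pos: [0.4851, -0.1547, 0.265]
tcp_rot: [1.965, 2.45, 0.001]
wrist_force: [-0.3, 0.4, -0.9]
width: 1.0
grip_force: 0.0
```

```bash
python3 go.py .5305 .1608 .26 1.4474; python3 - <<'E'
from h import *
c=read_camera("scene")
cv2.imwrite("pics/c.png",cv2.resize(c["color"][100:300,160:400],(720,600),interpolation=cv2.INTER_CUBIC))
E
```

```text
shift mm [298.1 112.8   4.8] turn deg [  0.    0.1 -70.4] t 5.15 F [-0.3  0.4 -0.9] w 1.0 q [-0.36 -0.06  1.93 -0.    1.27 -0.58]
```

View pics/c.png

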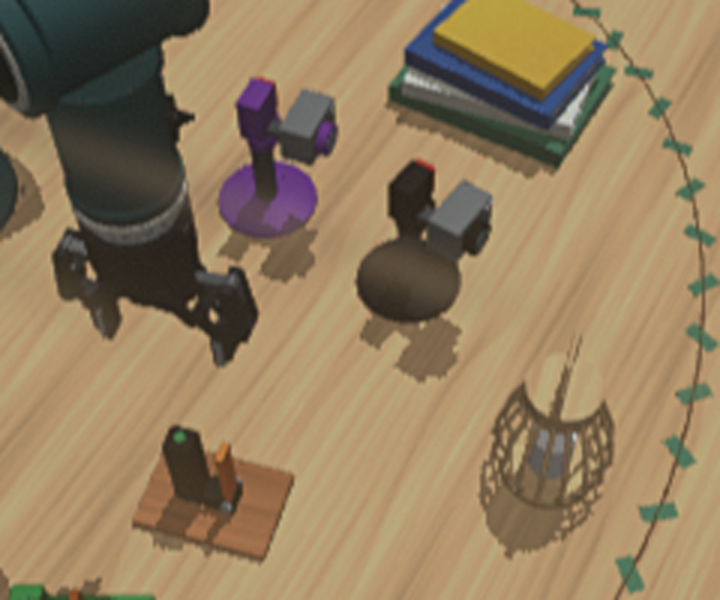

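Back at (225,460) the trigger stands released, so I'll cross over to the mast.

Call:
{"api": "jog_arm", "payload": {"deltas": [0.038, 0.014, 0, 0, 0, -8, 1, 0.076, 0.028, 0, 0, 0, -16, 1, 0.114, 0.042, 0, 0, 0, -24, 1, 0.152, 0.057, 0, 0, 0, -32, 1, 0.19, 0.071, 0, 0, 0, -40, 1, 0.228, 0.086, 0, 0, 0, -48, 1, 0.266, 0.1, 0, 0, 0, -56, 1, 0.298, 0.113, 0, 0, 0, -64, 1]}}

```text
time: 6.0
tool_pos: [0.529, 0.1625, 0.2613]
tcp_rot: [-0.358, -3.116, 0.003]
wrist_force: [-0.9, -0.5, -0.8]
width: 1.001
grip_force: 0.0
```

Call:
{"api": "jog_arm", "payload": {"deltas": [0, 0, 0, 0, 0, -6.4, 1, 0, 0, 0, 0, 0, -6.4, 1, 0, 0, 0, 0, 0, -6.4, 1]}}

```text
time: 6.3
tool_pos: [0.5295, 0.1604, 0.2621]
tcp_rot: [-0.197, -3.132, 0.002]
wrist_force: [0.3, -0.8, -0.1]
width: 1.003
grip_force: 0.0
```

```bash
python3 go.py .5305 .1618 .26 1.4474
```

```text
shift mm [-0.8  1.5  2.1] turn deg [-0.1 -0.2 -0.1] t 6.3 F [ 0.3 -0.8 -0.1] w 1.003 q [ 0.25  0.03  1.85 -0.    1.27 -1.2 ]
```

Call:
{"api": "jog_arm", "payload": {"deltas": [-0.001, 0.0015, 0.03, 0, 0, 0, 1, -0.001, 0.0015, 0.055, 0, 0, 0, 1, -0.001, 0.0015, 0.072, 0, 0, 0, 1, -0.001, 0.0015, 0.072, 0, 0, 0, 1, -0.001, 0.0015, 0.072, 0, 0, 0, 1]}}

```text
time: 6.8
tool_pos: [0.5315, 0.1613, 0.1919]
tcp_rot: [-0.197, -3.134, 0.001]
wrist_force: [-0.9, -0.9, -0.0]
width: 0.998
grip_force: 0.0
```

```bash
python3 go.py .5305 .1618 .145 1.4474; python3 - <<'E'
from h import *
c=read_camera("scene")
cv2.imwrite("pics/d.png",cv2.resize(c["color"][120:220,250:350],(600,600),interpolation=cv2.INTER_CUBIC))
E
```

```text
shift mm [ 1.   0.4 46.9] turn deg [-0.  -0.1 -0.1] t 6.8 F [-0.9 -0.9 -0. ] w 0.998 q [ 0.25  0.08  1.92 -0.    1.14 -1.2 ]
```

View pics/d.png

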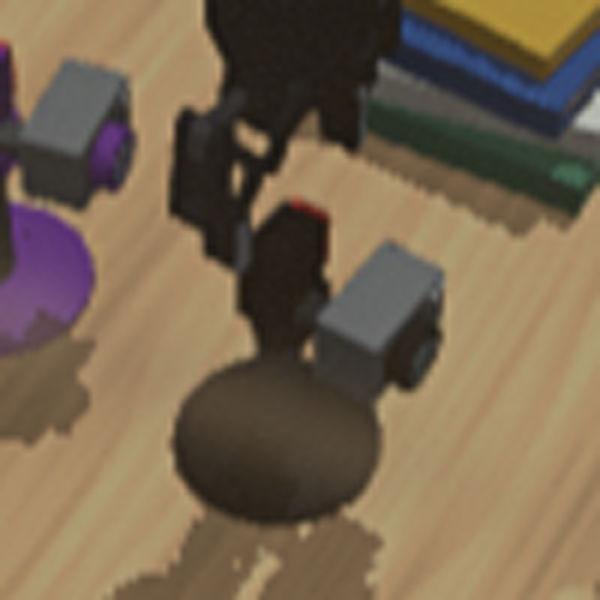

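The two fingers, with tips at about (225,260) and (350,145), straddle the head along the mast's y. I'll descend and close.

Call:
{"api": "jog_arm", "payload": {"deltas": [0.001, 0.0005, 0.02, 0, 0, 0, 1, 0.001, 0.0005, 0.04, 0, 0, 0, 1, 0.001, 0.0005, 0.047, 0, 0, 0, 1, 0.001, 0.0005, 0.047, 0, 0, 0, 1, 0.001, 0.0005, 0.047, 0, 0, 0, 1]}}

```text
time: 7.35
tool_pos: [0.5318, 0.1629, 0.1466]
tcp_rot: [0.194, 3.134, 0.001]
wrist_force: [-0.4, -0.1, 0.8]
width: 1.001
grip_force: 0.0
```

Call:
{"api": "jog_arm", "payload": {"deltas": [0, 0, 0, 0, 0, 0, 0.2, 0, 0, 0, 0, 0, 0, 0, 0, 0, 0, 0, 0, 0, -0.2, 0, 0, 0, 0, 0, 0, -0.4, 0, 0, 0, 0, 0, 0, -0.4, 0, 0, 0, 0, 0, 0, -0.4], "squeeze": 50}}

```text
time: 7.95
tool_pos: [0.5316, 0.1619, 0.147]
tcp_rot: [0.192, 3.134, -0.002]
wrist_force: [-2.3, -4.4, 7.6]
width: 0.465
grip_force: 50.8
```

Call:
{"api": "jog_arm", "payload": {"deltas": [0, 0, 0, 0, 0, 0, -0.6, 0, 0, -0.008, 0, 0, 0, -0.6, 0, 0, -0.018, 0, 0, 0, -0.6, 0, 0, -0.028, 0, 0, 0, -0.6, 0, 0, -0.038, 0, 0, 0, -0.6, 0, 0, -0.048, 0, 0, 0, -0.6, 0, 0, -0.056, 0, 0, 0, -0.6, 0, 0, -0.056, 0, 0, 0, -0.6], "squeeze": 70}}

```text
time: 8.75
tool_pos: [0.5313, 0.1621, 0.2024]
tcp_rot: [0.193, 3.134, -0.002]
wrist_force: [1.5, -4.6, -2.3]
width: 0.457
grip_force: 71.4
```

Call:
{"api": "jog_arm", "payload": {"deltas": [0, 0, -0.004, 0, 0, 0, -0.6, 0, 0, -0.012, 0, 0, 0, -0.6, 0, 0, -0.022, 0, 0, 0, -0.6, 0, 0, -0.032, 0, 0, 0, -0.6, 0, 0, -0.042, 0, 0, 0, -0.6, 0, 0, -0.052, 0, 0, 0, -0.6, 0, 0, -0.06, 0, 0, 0, -0.6, 0, 0, -0.06, 0, 0, 0, -0.6]}}

```text
time: 9.55
tool_pos: [0.5313, 0.1621, 0.262]
tcp_rot: [0.193, 3.134, -0.002]
wrist_force: [2.1, -4.0, -3.1]
width: 0.456
grip_force: 72.1
```

Call:
{"api": "jog_arm", "payload": {"deltas": [0, 0, -0.002, 0, 0, 0, -0.6, 0, 0, -0.004, 0, 0, 0, -0.6, 0, 0, -0.005, 0, 0, 0, -0.6, 0, 0, -0.005, 0, 0, 0, -0.6]}}

```text
time: 9.95
tool_pos: [0.5312, 0.1621, 0.2658]
tcp_rot: [0.193, 3.135, -0.002]
wrist_force: [3.6, -4.5, -4.5]
width: 0.46
grip_force: 71.7
```

Call:
{"api": "jog_arm", "payload": {"deltas": [0, 0, -0.001, 0, 0, 0, -0.6, 0, 0, -0.002, 0, 0, 0, -0.6, 0, 0, -0.002, 0, 0, 0, -0.6]}}

```text
time: 10.25
tool_pos: [0.5311, 0.1621, 0.2673]
tcp_rot: [0.193, 3.135, -0.002]
wrist_force: [3.6, -4.4, -6.4]
width: 0.458
grip_force: 72.2
```

Call:
{"api": "jog_arm", "payload": {"deltas": [0, 0, -0.001, 0, 0, 0, -0.6, 0, 0, -0.0015, 0, 0, 0, -0.6, 0, 0, -0.0015, 0, 0, 0, -0.6]}}

```text
time: 10.55
tool_pos: [0.5309, 0.1621, 0.2674]
tcp_rot: [-0.193, -3.135, 0.002]
wrist_force: [4.6, -3.7, -12.2]
width: 0.458
grip_force: 71.8
```

Call:
{"api": "jog_arm", "payload": {"deltas": [0, 0, -0.001, 0, 0, 0, -0.6, 0, 0, -0.0015, 0, 0, 0, -0.6, 0, 0, -0.0015, 0, 0, 0, -0.6]}}

```text
time: 10.85
tool_pos: [0.5308, 0.1621, 0.2675]
tcp_rot: [-0.193, -3.134, 0.003]
wrist_force: [7.7, -3.1, -17.6]
width: 0.456
grip_force: 72.4
```

TCP height has stalled at 0.2675 while the pull keeps rising (-17.6 N), so the head is at the second stop. One check picture before handing in.

```bash
python3 - <<'E'
from h import *
c=read_camera("scene")
cv2.imwrite("pics/e.png",cv2.resize(c["color"][90:290,160:400],(720,600),interpolation=cv2.INTER_CUBIC))
m=np.array([.5305,.1608,0]);a=-.1234
for l in[(.038,-.031),(.038,.031),(.08,-.031)]: print((proj(c,m+[np.cos(a)*l[0]-np.sin(a)*l[1],np.sin(a)*l[0]+np.cos(a)*l[1],.279])-[160,90])*3)
s=readout.read_state();print(s["tool_pos"],s["wrist_force"],s["grip_force"])
E
```

```text
[428.13102078 157.5576853 ]
[468.41561073 115.41895408]
[469.5287735 178.7441273]
[0.53081164 0.16206622 0.26743593] [  6.8274412   -2.6051523  -18.15461872] 72.40626275539398
```

View pics/e.png

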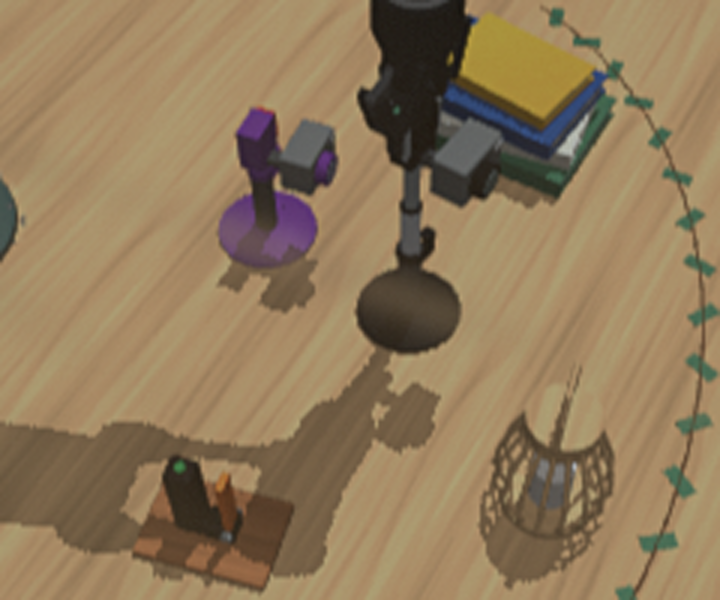

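Both steel sections are out. The camera corners at about (432,160) and (470,120) match the prediction for full extension, the trigger is released and the lantern and book stand where they were. I'll hand in.

```bash
python3 -c "
from workcell import finish_job; print(finish_job())"
```

```text
the job is handed in; nothing more can be done
None
```

The job is handed in, result not reported: the trigger was squeezed fully and sprang back, and the monopod is held at its second stop with the button pressed at about 72 N; the lantern and book look unmoved, and the mug was outside the last picture.

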